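# Roll the rolling pin onto the parking strip of the pastry board

### The job

Clear the pastry board for shaping dough: roll the wooden rolling pin across the board to the dark inlaid strip and leave it lying still there, along the strip and centred over its width. Push it gently so that it rolls; do not grip it, drag it or lift it off the board.

Things in the scene. Friction and masses are not known exactly. Their poses are not given: they have to be found in the camera images.
- rolling_pin: loose wooden rolling pin, 0.3 kg, lying on the pastry board, the only one there. Barrel 48 mm in diameter and 160 mm long, with a thinner handle (25 mm in diameter) of 45 mm at each end: 250 mm overall. Origin at the very centre of the barrel, 24 mm above the board when it lies there. Its y axis runs along its length, its z axis points up at the start and turns with it as it rolls. Rolling friction on the board is slight: let go at 50 mm/s it rolls on for a few mm and stops.
- inlaid_strip: dark wooden strip inlaid flush in the top of the pastry board, fixed, 30 mm wide (its x) by 300 mm long (its y), origin at its centre on the board's surface; z up. It is the mark: it lies 9 to 21 cm from the pin, nearly parallel to it, on the robot's side of it or on the far side.
- pastry_board: light wooden pastry board, fixed to the worktop, 340 mm (its x) by 440 mm (its y) by 14 mm thick, origin at the centre of its underside on the worktop, z up. The strip is parallel to its y axis. A small salt mill (44 mm across, 90 mm high) and a garlic bulb (60 mm) stand on it near the two ends of its y axis, clear by about 10 mm or more of the pin's ends and of its way.

How it is judged:
On the way:
1. the pin has turned by about a quarter turn or more about its own length (it rolls, rather than being dragged) (angle between rolling_pin's own z axis and vertical above 1.2 rad), for 0.05 s.
At the end, for the whole second after the job is handed in: the rolling pin lies on the board at rest, its centre within 15 mm of the strip's centre line across the strip and within 50 mm of the strip's middle along it, its length within 10 degrees of the strip's (x of rolling_pin in the frame of inlaid_strip between -0.015 and 0.015 m and y of rolling_pin in the frame of inlaid_strip between -0.05 and 0.05 m and z of rolling_pin in the frame of inlaid_strip between 0.018 and 0.028 m and angle between the y axis of rolling_pin and the y axis of inlaid_strip, either way round below 0.18 rad and linear speed of rolling_pin below 0.01 m/s); the robot touches nothing.
It fails at once if the pin is lifted more than about 15 mm off the board (z of rolling_pin in the frame of inlaid_strip above 0.04 m).
It fails at once if the pin is gripped or pressed hard (more than 35 N from the fingers) (contact force between the fingers and rolling_pin above 35 N).
It also fails if it takes over 32 s, if anything falls off the work surface, if the arm or the gripper's body presses on something with over 40 N, if the wrist force passes 120 N, or if a joint passes its speed limit or range.

### The arm

A 6-joint arm with a two-finger parallel gripper is mounted at the origin on a cart in front of the work surface, level with it; the furniture and walls round the work are solid. World frame = base frame: x ahead of the robot, y to its left, z up, the work surface at z = 0. Lengths are in m, angles in rad, forces in N, time in s.
With the tool pointing down it reaches from about 0.275 to 0.85 m from the base axis. Payload 19 kg.
Tool frame: the origin (TCP) lies at the very end of the fingers, on their centre line; the grasp point (between the pads) lies 19 mm behind it; z points along the fingers, y is the line along which they close (so a half turn about z gives the same grasp; the last joint's range is limited). The gripper opens to 85 mm and grips with 20 to 120 N. Pads are 22 mm wide; open, the fingers measure 114 mm over their backs; the gripper's body (76 mm by 85 mm) begins 54 mm behind the grasp point. The pads swing forward as they close: fully open they stand 13 mm farther back than shut.
Start: joints at [-1.395, 0.15, 1.437, -0, 1.554, -0.134], TCP at [0.175, -0.548, 0.231] pointing down, gripper open.
Joint ranges: [-2.8, 2.8], [-0.68, 2.1], [0.12, 2.68], [-1.39, 4.53], [0.16, 2.79], [-2.81, 2.81]. Speed limits (rad/s): [1.89, 1.89, 2.22, 3.01, 3.01, 3.01].

### API

Orientations are given as a unit quaternion [x, y, z, w].
In Python, from cell import ctrl, eyes gives the robot as it stands. The module is installed in compiled form; this text tells all that it offers.
- The arm moves only by the shell command python3 -m inch 'ROWS' [FORCE]. ROWS is JSON, a list of rows, each an object with "fingers": the gripper command: -1 is shut, 1 is fully open, values between are in proportion; "linear": the shift along the tool's x, y, z in m, a list of three; "rotation": the turn, a rotation vector about the tool's x, y, z in degrees, a list of three. A call has 1 to 8 rows; each row shifts and turns the commanded pose from where the row before left it, along the tool's axes as they then stand; what a row does not reach is not made up. A row lasts 1/10 s, in which the tool goes at most 50 mm and 8.59 degrees, less where a joint would pass 70% of its speed; a pose out of reach is approached as far as the arm can. A call is refused whole if a number of a shift passes 0.05 or a number of a turn 8.59, either way. A call with a gripper value outside its range is refused whole. The fingers move at their own pace and stop on an object; FORCE is the grip in N (left out, the last holds). Time passes only in rows, so rows that do not move let the fingers close. It gives the time, the measured TCP pose, the force, the opening and the grip force at its end, in the units of the state.
- ctrl.read_state(): the state, without advancing time (a new reading comes with each control period).
- eyes.get_image(name): name is "scene" or "top" or "wrist"; returns the picture (420x560x3 uint8, red, green, blue); there is no depth.
- eyes.camera_params(name): a dict with "fx", "fy", "cx", "cy" (pixels), "dist" ([k1, k2, p1, p2, k3] as OpenCV has them; the pictures are not rectified), "rvec" (rotation vector, rad) and "tvec" (3), from world to camera coordinates, as OpenCV has them; the wrist camera has in their place "tool_from_camera" (4x4, takes a point from camera to tool coordinates, whose origin is the TCP and whose axes are the flange's). Camera axes: x right, y down, z forward; pixel columns grow to the right and rows downward; lengths in m; the calibration is good to about 2 mm. A picture is of the moment at which its call begins: read the wrist's pose just before it. camera_params takes no time and is no camera call.
- ctrl.sign_off(): hands the job in; it is judged then, once.
Trained networks look in the newest picture that a camera, given by its name, has taken for a name from the list of things; names that differ only in an ending like _2 or _b are one class to them, and where a whole thing is asked for, a point or a joint stands for the part that bears it (a point fixed in the world has none). Each returns a list of dicts, best first, with "score" (0 to 1); they miss things now and then, are a little off and sometimes report something else, mostly with a low value. They report only what shows in the picture. A call takes as long as a camera call.
- eyes.trace(thing, camera): "pixels" (420x560 bool, what is visible of it) and "box" ([centre column, centre row, width, height] in pixels, round what is visible of it).
The state is a dict: "time_s": time; "joints": joint angles; "dq": joint speeds; "joint_torque": joint torques, N m; "eef_pos": TCP position; "orientation": TCP orientation; "wrist_force": force on the tool from outside, world axes, zero at the start; "moment": the same for the moment, N m; "gripper_width": finger opening in m; "grip_force": force on a finger pad.
Only numpy, scipy, OpenCV 4.12 (cv2) and the standard library are available. Lean on these libraries where they do the work, as an engineer would, in place of code of your own. Each camera call takes 0.05 s, during which the arm holds its last target. There are 200 camera calls.

## Working session

There is one attempt and no reset: what is moved stays moved. The work goes in short steps, Python scripts to look and compute and a shell command to move; the robot and the scene stay as the last step left them, time stands still between calls to the robot, and variables do not carry over. Pictures are saved under pics/ and viewed, at most 10 in all, crops included, and the job is handed in when it is done.

```bash
mkdir -p pics; cat > h.py <<'E'
import numpy as np, cv2
from cell import ctrl, eyes
def ground(px, cam, z):
    p=eyes.camera_params(cam); K=np.array([[p['fx'],0,p['cx']],[0,p['fy'],p['cy']],[0,0,1]])
    u=cv2.undistortPoints(np.float32(px).reshape(-1,1,2),K,np.array(p['dist'])).reshape(-1,2)
    R=cv2.Rodrigues(np.array(p['rvec']))[0]; t=np.array(p['tvec']).ravel()
    C=-R.T@t; d=np.c_[u,np.ones(len(u))]@R
    return (C+d*((z-C[2])/d[:,2])[:,None])[:,:2]
def find(thing,cam,z):
    r=eyes.trace(thing,cam)
    if not r: print(thing,'none'); return None
    m=r[0]['pixels'].astype(np.uint8); n,l,s,_=cv2.connectedComponentsWithStats(m)
    m=(l==1+np.argmax(s[1:,4])).astype(np.uint8)
    c=max(cv2.findContours(m,0,1)[0],key=cv2.contourArea)
    g=ground(c.reshape(-1,2),cam,z).astype(np.float32)
    (cx,cy),wh,a=cv2.minAreaRect(g); b=cv2.boxPoints(((cx,cy),wh,a))
    e=max((b[1]-b[0],b[2]-b[1]),key=np.linalg.norm); e=e*(1 if e[1]>0 else -1)
    print(thing,cam,round(r[0]['score'],2),'c',np.round([cx,cy],4),'size',np.round(sorted(wh),3),'long axis deg',round(float(np.degrees(np.arctan2(e[1],e[0]))),1),'px',np.round(r[0]['box']))
    return cx,cy
E
python3 - <<'E'
from h import *
for c in ('top','scene'):
    im=eyes.get_image(c); cv2.imwrite(f'pics/{c}0.png',im[:,:,::-1])
    for t,z in (('rolling_pin',.038),('inlaid_strip',.014),('pastry_board',.014)): find(t,c,z)
    p=eyes.camera_params(c);R=cv2.Rodrigues(np.array(p['rvec']))[0];print('cam',-R.T@np.array(p['tvec']).ravel())
s=ctrl.read_state(); print(s['time_s'],s['eef_pos'],s['orientation'],s['gripper_width'])
from scipy.spatial.transform import Rotation as Q
print(Q.from_quat(s['orientation']).as_matrix().round(3))
E
```

```text
rolling_pin top 0.62 c [ 0.4877 -0.0236] size [0.048 0.251] long axis deg 75.5 px [301. 270. 148.  46.]
inlaid_strip top 0.76 c [ 0.6423 -0.0512] size [0.03  0.298] long axis deg 76.4 px [315. 177. 177.  54.]
pastry_board top 0.97 c [ 0.5856 -0.0422] size [0.341 0.438] long axis deg 76.5 px [306. 217. 292. 245.]
cam [0.43902241 0.02522674 0.89432905]
rolling_pin scene 0.9 c [ 0.4892 -0.0189] size [0.048 0.261] long axis deg 75.5 px [274. 259.  51. 127.]
inlaid_strip scene 0.77 c [ 0.6442 -0.0475] size [0.032 0.3  ] long axis deg 76.7 px [371. 245.  81. 128.]
pastry_board scene 0.86 c [ 0.5863 -0.0416] size [0.343 0.449] long axis deg 76.8 px [348. 275. 284. 250.]
cam [ 0.26402276 -0.52328935  0.63528579]
0.4 [ 0.17527586 -0.54756301  0.23117777] [ 9.88024593e-01  1.54296418e-01  1.23745041e-05 -1.36507713e-04] 0.0857666141883251
[[ 0.952  0.305 -0.   ]
 [ 0.305 -0.952  0.   ]
 [ 0.    -0.    -1.   ]]
```

View pics/top0.png

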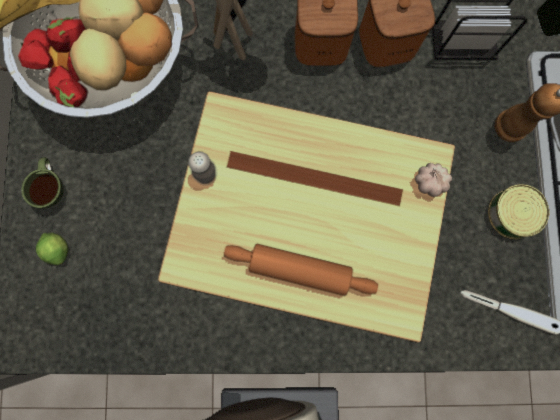

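View pics/scene0.png

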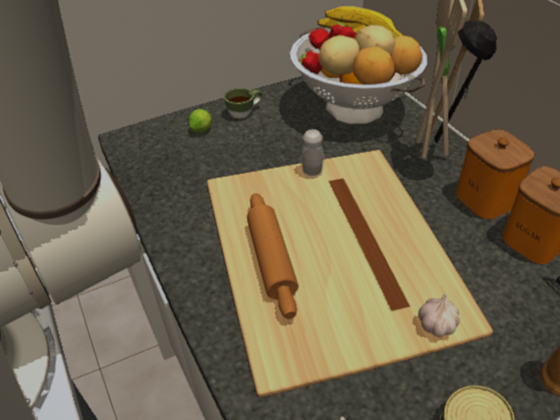

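The top view shows the pin at about (301,270) and the strip at about (315,177), on the far side of it. The salt mill is at (201,168) and the garlic at (433,180), both clear of the pin's way. The scene view agrees. I'll push from the robot's side with the open fingers spread along the barrel, in direction −14°.

```bash
python3 -m inch '[{"fingers":1,"linear":[0,0,0],"rotation":[0,0,7.95]},{"fingers":1,"linear":[0,0,0],"rotation":[0,0,7.95]},{"fingers":1,"linear":[0,0,0],"rotation":[0,0,7.95]},{"fingers":1,"linear":[0,0,0],"rotation":[0,0,7.95]},{"fingers":1,"linear":[0.007,-0.042,0],"rotation":[0,0,0]},{"fingers":1,"linear":[0.007,-0.042,0],"rotation":[0,0,0]},{"fingers":1,"linear":[0.007,-0.042,0],"rotation":[0,0,0]},{"fingers":1,"linear":[0.007,-0.042,0],"rotation":[0,0,0]}]'
python3 -m inch '[{"fingers":1,"linear":[0.007,-0.042,0],"rotation":[0,0,0]},{"fingers":1,"linear":[0.007,-0.042,0],"rotation":[0,0,0]},{"fingers":1,"linear":[0.007,-0.042,0],"rotation":[0,0,0]},{"fingers":1,"linear":[0.007,-0.042,0],"rotation":[0,0,0]},{"fingers":1,"linear":[0.007,-0.042,0],"rotation":[0,0,0]},{"fingers":1,"linear":[0.007,-0.042,0],"rotation":[0,0,0]},{"fingers":1,"linear":[0,0,0],"rotation":[0,0,0]}]'
cat >> h.py <<'E'
def tool(tgt=None):
    from scipy.spatial.transform import Rotation as Q
    s=ctrl.read_state(); M=Q.from_quat(s['orientation']).as_matrix(); p=np.array(s['eef_pos'])
    print('t',s['time_s'],'tcp',p.round(4),'xaxis deg',np.degrees(np.arctan2(M[1,0],M[0,0])).round(2),'tilt',M[2].round(3),'F',np.round(s['wrist_force'],1),'j',np.round(s['joints'],2))
    if tgt is not None: print('to target in tool axes',(M.T@(np.array(tgt)-p)).round(4))
E
python3 -c "
from h import *
tool((0.410,-0.005,0.022))"
```

```text
time_s: 1.2
eef_pos: [0.2435, -0.3899, 0.2312]
orientation: [0.992, -0.123, 0.0, -0.0]
wrist_force: [0.0, -0.2, 0.3]
gripper_width: 0.0856
grip_force: 0.0
time_s: 1.9
eef_pos: [0.3464, -0.1533, 0.2317]
orientation: [0.993, -0.12, 0.001, -0.0]
wrist_force: [0.2, -0.3, 0.5]
gripper_width: 0.0854
grip_force: 0.0
t 1.9 tcp [ 0.3464 -0.1533  0.2317] xaxis deg -13.74 tilt [ 0.001 -0.001 -1.   ] F [ 0.2 -0.3  0.5] j [-0.62 -0.27  1.84  0.    1.58  1.19]
to target in tool axes [ 0.0263 -0.159   0.2098]
```

```bash
python3 -m inch '[{"fingers":1,"linear":[0.005,-0.032,0],"rotation":[0,0,0]},{"fingers":1,"linear":[0.005,-0.032,0],"rotation":[0,0,0]},{"fingers":1,"linear":[0.005,-0.032,0],"rotation":[0,0,0]},{"fingers":1,"linear":[0.005,-0.032,0],"rotation":[0,0,0]},{"fingers":1,"linear":[0.005,-0.032,0],"rotation":[0,0,0]},{"fingers":1,"linear":[0,0,0.04],"rotation":[0,0,0]},{"fingers":1,"linear":[0,0,0.04],"rotation":[0,0,0]},{"fingers":1,"linear":[0,0,0.04],"rotation":[0,0,0]}]'
python3 -m inch '[{"fingers":1,"linear":[0,0,0],"rotation":[0,0,0]},{"fingers":1,"linear":[0,0,0],"rotation":[0,0,0]}]' >/dev/null
python3 -c "
from h import *
tool((0.410,-0.005,0.022))
for c in ('wrist','scene'):
    cv2.imwrite(f'pics/{c}1.png',eyes.get_image(c)[:,:,::-1])
find('rolling_pin','scene',.038)"
```

```text
time_s: 2.7
eef_pos: [0.4082, -0.008, 0.1101]
orientation: [0.993, -0.122, 0.0, 0.0]
wrist_force: [0.3, 0.5, -0.4]
gripper_width: 0.0854
grip_force: 0.0
t 2.9 tcp [ 0.4084 -0.0083  0.1124] xaxis deg -14.07 tilt [-0. -0. -1.] F [ 0.6 -0.2  1.1] j [-0.21 -0.13  1.97  0.    1.31  1.61]
to target in tool axes [ 0.0007 -0.0036  0.0904]
rolling_pin scene 0.64 c [ 0.4895 -0.02  ] size [0.05  0.266] long axis deg 75.3 px [272. 256.  55. 128.]
```

View pics/scene1.png

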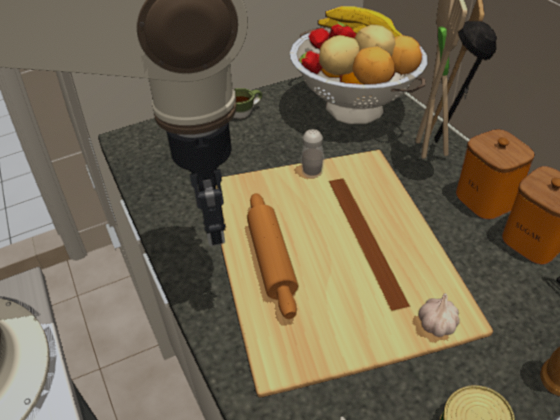

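The gripper at about (205,200) stands behind the pin (270,256), with the fingers spread along it. I'll descend, then approach slowly.

```bash
python3 -m inch '[{"fingers":1,"linear":[0,-0.004,0.03],"rotation":[0,0,0]},{"fingers":1,"linear":[0,0,0.03],"rotation":[0,0,0]},{"fingers":1,"linear":[0,0,0.02],"rotation":[0,0,0]},{"fingers":1,"linear":[0,0,0.009],"rotation":[0,0,0]},{"fingers":1,"linear":[0.01,0,0],"rotation":[0,0,0]},{"fingers":1,"linear":[0.01,0,0],"rotation":[0,0,0]},{"fingers":1,"linear":[0.005,0,0],"rotation":[0,0,0]},{"fingers":1,"linear":[0.005,0,0],"rotation":[0,0,0]}]'
python3 -m inch '[{"fingers":1,"linear":[0.005,0,0],"rotation":[0,0,0]},{"fingers":1,"linear":[0.005,0,0],"rotation":[0,0,0]},{"fingers":1,"linear":[0.005,0,0],"rotation":[0,0,0]},{"fingers":1,"linear":[0.005,0,0],"rotation":[0,0,0]},{"fingers":1,"linear":[0.005,0,0],"rotation":[0,0,0]},{"fingers":1,"linear":[0.004,0,0],"rotation":[0,0,0]},{"fingers":1,"linear":[0.003,0,0],"rotation":[0,0,0]},{"fingers":1,"linear":[0,0,0],"rotation":[0,0,0]}]'
python3 -c "
from h import *
tool()
for c in ('top','scene'):
    cv2.imwrite(f'pics/{c}2.png',eyes.get_image(c)[:,:,::-1]); find('rolling_pin',c,.038)"
```

```text
time_s: 3.85
eef_pos: [0.4395, -0.0117, 0.0231]
orientation: [0.992, -0.122, 0.001, 0.0]
wrist_force: [0.4, 0.2, -0.7]
gripper_width: 0.0853
grip_force: 0.0
time_s: 4.65
eef_pos: [0.4696, -0.0193, 0.0223]
orientation: [0.992, -0.122, 0.0, -0.0]
wrist_force: [-0.2, 0.1, -0.2]
gripper_width: 0.0851
grip_force: 0.0
t 4.65 tcp [ 0.4696 -0.0193  0.0223] xaxis deg -14.05 tilt [ 0. -0. -1.] F [-0.2  0.1 -0.2] j [-0.21  0.11  1.94  0.    1.1   1.61]
rolling_pin top 0.56 c [0.5347 0.0861] size [0.016 0.021] long axis deg 179.5 px [232. 241.   8.   9.]
rolling_pin scene 0.73 c [ 0.5049 -0.0407] size [0.049 0.23 ] long axis deg 74.9 px [290. 261.  43. 114.]
```

View pics/scene2.png

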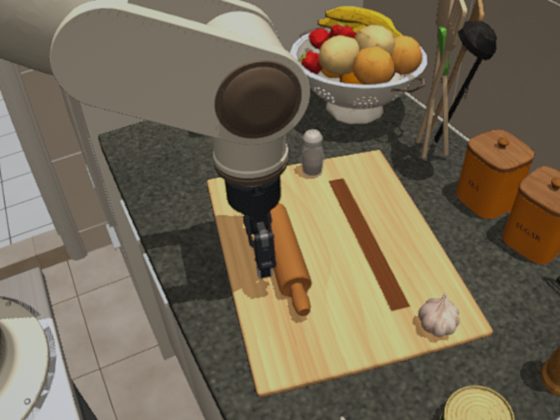

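The pin has rolled about 20 mm and now lies at about (290,261), still parallel to the strip. I'll carry on and stop short of the strip to measure.

```bash
python3 -m inch '[{"fingers":1,"linear":[0.005,0,0],"rotation":[0,0,0]},{"fingers":1,"linear":[0.005,0,0],"rotation":[0,0,0]},{"fingers":1,"linear":[0.005,0,0],"rotation":[0,0,0]},{"fingers":1,"linear":[0.005,0,0],"rotation":[0,0,0]},{"fingers":1,"linear":[0.005,0,0],"rotation":[0,0,0]},{"fingers":1,"linear":[0.005,0,0],"rotation":[0,0,0]},{"fingers":1,"linear":[0.005,0,0],"rotation":[0,0,0]},{"fingers":1,"linear":[0.005,0,0],"rotation":[0,0,0]}]'
python3 -m inch '[{"fingers":1,"linear":[0.005,0,0],"rotation":[0,0,0]},{"fingers":1,"linear":[0.005,0,0],"rotation":[0,0,0]},{"fingers":1,"linear":[0.005,0,0],"rotation":[0,0,0]},{"fingers":1,"linear":[0.005,0,0],"rotation":[0,0,0]},{"fingers":1,"linear":[0.005,0,0],"rotation":[0,0,0]},{"fingers":1,"linear":[0.005,0,0],"rotation":[0,0,0]},{"fingers":1,"linear":[0.005,0,0],"rotation":[0,0,0]},{"fingers":1,"linear":[0.005,0,0],"rotation":[0,0,0]}]'
python3 -m inch '[{"fingers":1,"linear":[0.005,0,0],"rotation":[0,0,0]},{"fingers":1,"linear":[0.005,0,0],"rotation":[0,0,0]},{"fingers":1,"linear":[0.005,0,0],"rotation":[0,0,0]},{"fingers":1,"linear":[0.004,0,0],"rotation":[0,0,0]},{"fingers":1,"linear":[0.003,0,0],"rotation":[0,0,0]},{"fingers":1,"linear":[0.002,0,0],"rotation":[0,0,0]},{"fingers":1,"linear":[0,0,0],"rotation":[0,0,0]},{"fingers":1,"linear":[0,0,0],"rotation":[0,0,0]}]'
python3 -c "
from h import *
tool()
n=np.array([.97,-.242])
print(n@ctrl.read_state()['eef_pos'][:2])
for c in ('top','scene'):
    cv2.imwrite(f'pics/{c}3.png',eyes.get_image(c)[:,:,::-1]); r=find('rolling_pin',c,.038); print('n',n@np.array(r) if r else 0)"
```

```text
time_s: 5.65
eef_pos: [0.5086, -0.029, 0.0223]
orientation: [0.992, -0.122, -0.0, -0.0]
wrist_force: [-0.5, -0.4, -0.5]
gripper_width: 0.0855
grip_force: 0.0
time_s: 6.45
eef_pos: [0.5474, -0.0387, 0.0223]
orientation: [0.992, -0.122, -0.0, -0.0]
wrist_force: [-0.2, 0.5, 0.3]
gripper_width: 0.0853
grip_force: 0.2
time_s: 7.25
eef_pos: [0.5701, -0.0444, 0.0223]
orientation: [0.992, -0.122, -0.0, -0.0]
wrist_force: [0.7, -0.7, -0.2]
gripper_width: 0.0855
grip_force: 0.0
t 7.25 tcp [ 0.5701 -0.0444  0.0223] xaxis deg -14.05 tilt [-0. -0. -1.] F [ 0.7 -0.7 -0.2] j [-0.21  0.3   1.7   0.    1.14  1.6 ]
0.5637370957609205
rolling_pin top 0.62 c [0.6327 0.0576] size [0.018 0.024] long axis deg 180.0 px [251. 181.   9.  12.]
n 0.5997772784903646
rolling_pin scene 0.77 c [ 0.6019 -0.0731] size [0.051 0.214] long axis deg 75.5 px [354. 249.  57. 106.]
n 0.60153840598464
```

View pics/scene3.png

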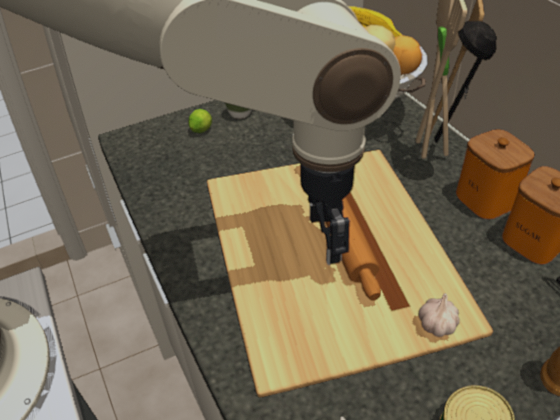

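The pin at about (354,249) is parallel to the strip and about 35 mm short of it. I'll make the final push, then back off and rise.

```bash
python3 -m inch '[{"fingers":1,"linear":[0.005,0,0],"rotation":[0,0,0]},{"fingers":1,"linear":[0.005,0,0],"rotation":[0,0,0]},{"fingers":1,"linear":[0.005,0,0],"rotation":[0,0,0]},{"fingers":1,"linear":[0.005,0,0],"rotation":[0,0,0]},{"fingers":1,"linear":[0.005,0,0],"rotation":[0,0,0]},{"fingers":1,"linear":[0.004,0,0],"rotation":[0,0,0]},{"fingers":1,"linear":[0.003,0,0],"rotation":[0,0,0]},{"fingers":1,"linear":[0.002,0,0],"rotation":[0,0,0]}]'
python3 -m inch '[{"fingers":1,"linear":[0,0,0],"rotation":[0,0,0]},{"fingers":1,"linear":[0,0,0],"rotation":[0,0,0]},{"fingers":1,"linear":[-0.02,0,0],"rotation":[0,0,0]},{"fingers":1,"linear":[-0.04,0,0],"rotation":[0,0,0]},{"fingers":1,"linear":[-0.04,0,0],"rotation":[0,0,0]},{"fingers":1,"linear":[-0.04,0,0],"rotation":[0,0,0]},{"fingers":1,"linear":[-0.04,0,-0.02],"rotation":[0,0,0]},{"fingers":1,"linear":[-0.04,0,-0.03],"rotation":[0,0,0]}]'
python3 -m inch '[{"fingers":1,"linear":[0,0,-0.02],"rotation":[0,0,0]},{"fingers":1,"linear":[0,0,0],"rotation":[0,0,0]}]'
python3 -c "
from h import *
tool()
n=np.array([.97,-.242])
for c in ('top','scene'):
    cv2.imwrite(f'pics/{c}4.png',eyes.get_image(c)[:,:,::-1]); r=find('rolling_pin',c,.038); print('n',n@np.array(r) if r else 0, 'strip .6354 top .6364 scene')"
```

```text
time_s: 8.25
eef_pos: [0.6035, -0.0528, 0.0222]
orientation: [0.992, -0.122, -0.0, -0.0]
wrist_force: [-0.5, 0.6, -0.1]
gripper_width: 0.0855
grip_force: 0.0
time_s: 9.05
eef_pos: [0.3871, 0.0013, 0.0715]
orientation: [0.992, -0.122, -0.002, -0.0]
wrist_force: [0.9, -0.2, 1.6]
gripper_width: 0.0853
grip_force: 0.0
time_s: 9.25
eef_pos: [0.3905, 0.0007, 0.0952]
orientation: [0.993, -0.122, 0.003, 0.0]
wrist_force: [-0.1, -0.2, -0.4]
gripper_width: 0.0853
grip_force: 0.0
t 9.25 tcp [0.3905 0.0007 0.0952] xaxis deg -14.03 tilt [ 0.006 -0.    -1.   ] F [-0.1 -0.2 -0.4] j [-0.2  -0.16  2.03  0.    1.27  1.62]
rolling_pin top 0.55 c [ 0.6398 -0.0617] size [0.052 0.252] long axis deg 76.4 px [322. 177. 150.  53.]
n 0.6355651095509529 strip .6354 top .6364 scene
rolling_pin scene 0.96 c [ 0.6421 -0.0572] size [0.055 0.266] long axis deg 76.1 px [370. 236.  68. 119.]
n 0.636664981752634 strip .6354 top .6364 scene
```

View pics/top4.png

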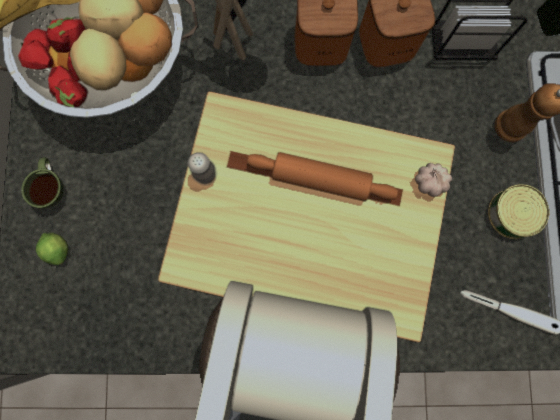

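The pin lies at about (322,177) on the strip, centred to within about 1 mm across it. It is about 1 cm off along the strip, parallel to it, and the robot is clear.

```bash
python3 -c "
from h import *
print(ctrl.sign_off())"
```

```text
the job is handed in; nothing more can be done
None
```

The rolling pin was rolled onto the inlaid strip: by the camera measurements it lies about 1 mm off centre across the strip, about 1 cm off its middle along it and parallel to it, with the arm clear; I handed the job in and no verdict came back.

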